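Load and close the bench steriliser

TASK

Load and close the bench steriliser: set the instrument drum down gently inside the open chamber, swing the arm with its lid over the chamber until the eye at its end lines up with the holes of the keeper, and push the locking pin from its parking lug down through keeper and arm until its knob sits on the keeper. Then wind the handwheel clockwise until the lid has come down on its gasket and the wheel's pointer lies in line with the arm, pointing at the pin, and no farther. Leave everything else on the bench where it is.

Things in the scene. Friction and masses are not known exactly. Their poses are not given: they have to be found in the camera images.
- steriliser: Fixed bench-top steam steriliser: round white base (dia 260, to z 70 mm; black handles to 157 mm from its axis, z 45) with an upright steel chamber (outer dia 194, inner dia 170, rim flange dia 210 at z 200, black gasket to z 203). Origin: the chamber's axis at bench height; its yaw differs. In its frame the arm's pivot is at x +140 mm, the keeper at x -155, the pin's parking lug at x = y = -99.
- pivot_axis (a point): Upright axis of the swing arm, at the arm's top face, 246 mm above the bench; on a fixed post 32 mm in dia (cap up to z 255) on the steriliser's +x side.
- chamber_floor (a point): Centre of the chamber's inner floor, 82 mm above the bench, 118 mm below the rim; z up.
- keeper_hole (a point): Centre of the 16 mm hole of the fixed steel keeper, at the top of its upper lug, 256 mm above the bench; axes as the steriliser's. Two lugs, 46 x 46 x 8 mm (z 222-230 and 248-256), joined by a web on the -y side (to y -40 mm); the arm's end swings in between them from +y. The hole goes down through both lugs.
- swing_arm (a joint): Flat steel arm, 34 wide, 14 thick (z 232-246 mm), 295 mm from pivot to eye; lid, screw and handwheel hang 140 mm from the pivot. In rad: 0 = across the chamber, eye in line with the keeper's holes; grows as it swings out (clockwise from above, to the steriliser's +y side). Starts at 1.45 to 1.65, stops at -0.045 and 1.75, stays where left; about 3 N at its end moves it.
- eye (a point): Centre of the 16 mm through hole (eye) at the end of the swing arm, at its top face, 246 mm above the bench; x points along the arm to the pivot, z up. The arm ends 22 mm beyond it. Inside it the 34 mm wide arm (a 3 mm high rib on top) can be gripped from above: when closed, the keeper hides it up to 23 mm inside the eye; the handwheel, its underside 36 mm above the arm, begins 85 mm inside.
- handwheel (a joint): Aluminium handwheel, 140 mm dia, upright axis: rim 16 mm thick (centre line at radius 62), hub dia 36, three spokes 12 mm thick. In rad, growing anticlockwise from above: 0 = lid just on its gasket, pointer in line with the arm, towards the eye. Starts at 3.6 to 5.0; a turn clockwise lowers wheel and lid 8 mm. Stays where left; 0.22 N m (4 N at the rim) turns it; can be forced to -0.6 (gasket squashed).
- wheel_hub (a point): Centre of the handwheel, on its axis, at mid-height of rim and spokes; z up. 290 mm above the bench when wound down, 294 to 297 mm at the start; 140 mm from the pivot, 155 mm from the eye. It turns with the wheel: its -x axis lies along the spoke with the dark pointer, the other two spokes 60 degrees either side of its +x axis.
- pin: Locking pin, 98 mm long, upright in its parking lug (top at z 150 mm): steel shank 12 mm dia, 62 mm long, its last 10 mm tapered; above it a black round knob 32 mm dia, 36 mm tall. Origin at the tip, z up to the knob. Parked, the tip is 88 mm above the bench and the knob spans z 150-186; home in the keeper, the tip is at z 194 and the knob spans z 256-292.
- drum: Closed steel instrument drum, standing on the bench: body 106 mm dia, 72 mm tall, with a black knob of 28 mm dia, 35 mm tall, on top (107 mm in all). Origin at the centre of its underside, z up. About 0.4 kg.
- reagent0: White reagent bottle with a red cap, 74 dia x 170 mm; origin under its centre. Bystander.
- reagent1: White reagent bottle with a red cap, 74 dia x 170 mm; origin under its centre. Bystander.
- tube_rack: Grey rack, 80 x 200 mm, with blood tubes up to 106 mm high; origin under its centre. Bystander.
- petri_stack: Stack of four Petri dishes, 90 dia x 61 mm; origin under its centre. Bystander.
- tray: Empty steel tray, 100 x 190 x 32 mm; origin under its centre. Bystander.
- forceps: Steel forceps lying flat, 210 mm long along x; origin under the middle. Bystander.
- scanner: Black hand scanner on its foot, 116 mm high; origin under its centre. Bystander.
Mind the look-alikes: they are no part of the job. What is shaped like the pin but white is not meant.

How it is judged:
By the outcome, as a careful person would: the job done as asked, in the order asked, and still so for the second after the job is handed in, with the robot touching nothing.
It also fails if it takes over 72 s, if anything falls off the work surface, if the arm or the gripper's body presses on something with over 40 N, if the wrist force passes 120 N, or if a joint passes its speed limit or range.

ROBOT

A 6-joint arm with a two-finger parallel gripper is mounted at the origin on the work surface. World frame = base frame: x ahead of the robot, y to its left, z up, the work surface at z = 0. Lengths are in m, angles in rad, forces in N, time in s.
With the tool pointing down it reaches from about 0.3 to 0.875 m from the base axis. Payload 6.4 kg.
Tool frame: the origin (TCP) lies midway between the tips of the shut fingers; the grasp point (between the pads) lies 19 mm behind it; z points along the fingers, y is the line along which they close (so a half turn about z gives the same grasp; the last joint's range is limited). The gripper opens to 88 mm and grips with 3 to 60 N. Pads are 18 mm wide; open, the fingers measure 123 mm over their backs; the gripper's body (75 mm by 187 mm) begins 45 mm behind the grasp point.
Start: joints at [1.071, 0.181, 1.607, -0, 1.354, -0.206], TCP at [0.167, 0.55, 0.239] pointing down, gripper open.
Joint ranges: [-2.99, 2.99], [-0.89, 2.07], [0.3, 2.58], [-1.14, 4.28], [0, 2.63], [-3.12, 3.12]. Speed limits (rad/s): [2.57, 2.57, 3.01, 3.14, 3.14, 3.14].

INTERFACE

Orientations are given as a unit quaternion [w, x, y, z].
In Python, from cell import status, vision, r, nets gives the robot as it stands.
- The arm moves only by the shell command python3 -m pendant 'ROWS'. ROWS is JSON, a list that holds one entry, the list of rows, each a list of 5 numbers: the shift along the world's x, y, z as a fraction of full scale, then the turn about the world's z as a fraction of full scale, then the closure in counts, from 0 (fully open) to 255 (shut). A call has 1 to 20 rows; each row shifts and turns the commanded pose from where the row before left it; what a row does not reach is not made up. Full scale, the value 1, is 30 mm for a shift and 0.1 rad for a turn. A row lasts 1/12 s, in which the tool goes at most 41.7 mm and 7.16 degrees, less where a joint would pass 70% of its speed; a pose out of reach is approached as far as the arm can. A call with a number of a shift or a turn outside -1 to 1 is refused whole. A call with a gripper value outside its range is refused whole. The fingers move at their own pace and stop on an object; the grip force is fixed at half the most. Time passes only in rows, so rows that do not move let the fingers close. It gives the time, the measured TCP pose, the force, the opening and the grip force at its end, in the units of the state.
- status.observe(): the state, without advancing time (a new reading comes with each control period).
- vision.grab_frame(name): name is "side" or "top" or "wrist"; returns the picture (420x560x3 uint8, red, green, blue); there is no depth.
- vision.get_calibration(name): a dict with "camera_matrix" (3x3 intrinsics, pixels), "k1" (the pictures are not rectified: a ray, as slopes to the right and down, at radius r is drawn at 1 + k1 r^2 times it, then the intrinsics apply), "view" (4x4, takes a point from world to camera coordinates). Camera axes: x right, y down, z forward; pixel columns grow to the right and rows downward; lengths in m; the calibration is good to about 2 mm. A picture is of the moment at which its call begins: read the wrist's pose just before it. get_calibration takes no time and is no camera call; for the wrist camera it gives the pose at the moment of the call.
- r.close_job(): hands the job in; it is judged then, once.
Trained networks look in the newest picture that a camera, given by its name, has taken for a name from the list of things; names that differ only in an ending like _2 or _b are one class to them, and where a whole thing is asked for, a point or a joint stands for the part that bears it (a point fixed in the world has none). Each returns a list of dicts, best first, with "score" (0 to 1); they miss things now and then, are a little off and sometimes report something else, mostly with a low value. They report only what shows in the picture. A call takes as long as a camera call. They do not tell look-alikes from the thing itself.
- nets.silhouettes(camera, thing): "mask" (420x560 bool, what is visible of it) and "bbox" ([left, top, right, bottom] in pixels, round what is visible of it).
The state is a dict: "t": time; "qpos": joint angles; "qd": joint speeds; "effort": joint torques, N m; "tool_pos": TCP position; "eef_rot": TCP orientation; "force": force on the tool from outside, world axes, zero at the start; "ft_torque": the same for the moment, N m; "grip_width": finger opening in m; "gripper_force": force on a finger pad.
Only numpy, scipy, OpenCV 4.12 (cv2) and the standard library are available. Lean on these libraries where they do the work, as an engineer would, in place of code of your own. Each camera call takes 0.05 s, during which the arm holds its last target. There are 200 camera calls.

## Working session

There is one attempt and no reset: what is moved stays moved. The work goes in short steps, Python scripts to look and compute and a shell command to move; the robot and the scene stay as the last step left them, time stands still between calls to the robot, and variables do not carry over. Pictures are saved under pics/ and viewed, at most 10 in all, crops included, and the job is handed in when it is done.

```bash
ls; mkdir -p pics; python3 - <<'E'
from cell import status, vision, r, nets
import cv2
s=status.observe(); print({k:s[k] for k in('t','tool_pos','eef_rot','grip_width','force')})
for n in('side','top'):
    im=vision.grab_frame(n); cv2.imwrite(f'pics/{n}0.png',im[:,:,::-1])
    c=vision.get_calibration(n); print(n,c)
    for t in('steriliser','pin','drum','handwheel','swing_arm'):
        for d in nets.silhouettes(n,t)[:4]: print(n,t,round(d['score'],2),d['bbox'])
E
```

```text
pics
{'t': 0.0, 'tool_pos': array([0.16622812, 0.5498831 , 0.23780812]), 'eef_rot': array([-3.10415875e-04,  1.46374193e-01,  9.89228899e-01, -8.27667154e-04]), 'grip_width': 0.08809351381158075, 'force': array([-0.07276402, -0.35720966,  0.59941725])}
side {'camera_matrix': array([[414.21310758,   0.        , 277.30095963],
       [  0.        , 414.21310758, 215.70469154],
       [  0.        ,   0.        ,   1.        ]]), 'k1': -0.03543670256447169, 'view': array([[ 0.82458155,  0.5656659 ,  0.00934606, -0.4688589 ],
       [ 0.40351217, -0.57646742, -0.71053729, -0.06128577],
       [-0.39653902,  0.58966719, -0.70359748,  1.51201331],
       [ 0.        ,  0.        ,  0.        ,  1.        ]])}
side steriliser 0.77 [189.5, 153.2, 316.0, 325.8]
side steriliser 0.65 [253.7, 155.9, 310.0, 193.2]
side pin 0.76 [231.7, 284.4, 246.8, 312.6]
side pin 0.58 [303.0, 332.4, 314.3, 360.0]
side pin 0.58 [190.1, 151.2, 316.6, 327.9]
side drum 0.88 [148.7, 338.1, 192.5, 392.9]
side handwheel 0.77 [258.5, 158.4, 306.5, 187.4]
side swing_arm 0.59 [249.3, 150.4, 317.8, 225.1]
top {'camera_matrix': array([[381.68991733,   0.        , 278.33289847],
       [  0.        , 381.68991733, 214.28982123],
       [  0.        ,   0.        ,   1.        ]]), 'k1': -0.01771636178437054, 'view': array([[-0.00250184, -0.99993153, -0.01143178,  0.03612075],
       [-0.9980938 ,  0.00320186, -0.06163216,  0.58676163],
       [ 0.06166454,  0.01125579, -0.99803346,  1.33068973],
       [ 0.        ,  0.        ,  0.        ,  1.        ]])}
top steriliser 0.93 [220.9, 172.1, 376.9, 289.0]
top pin 0.66 [339.8, 147.4, 351.0, 159.7]
top pin 0.56 [359.3, 203.7, 367.5, 213.0]
top drum 0.64 [395.4, 215.1, 429.9, 245.8]
top handwheel 0.73 [231.4, 210.2, 281.0, 258.8]
top swing_arm 0.88 [222.4, 192.7, 290.9, 289.2]
top swing_arm 0.31 [136.5, 236.1, 168.9, 256.1]
```

View pics/top0.png

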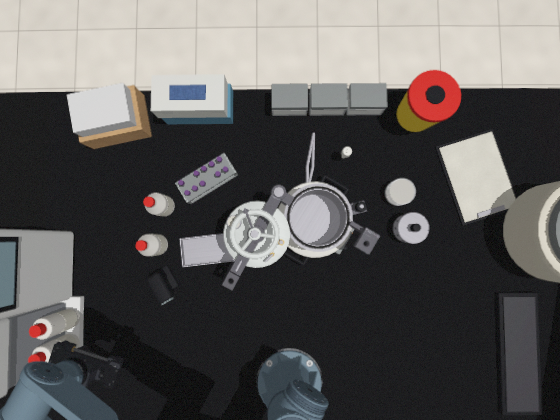

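View pics/side0.png

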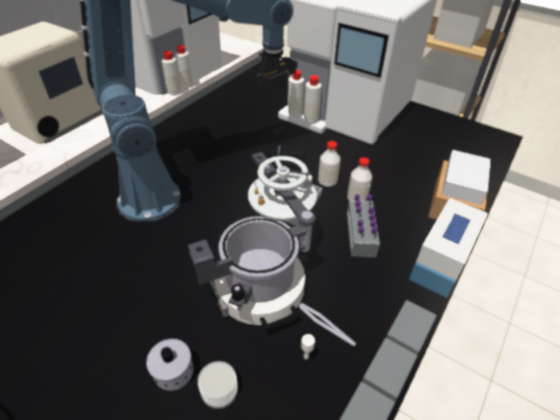

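```bash
cat > h.py <<'E'
from cell import status, vision, r, nets
import numpy as np, cv2
from scipy.optimize import least_squares
def cal(n):
    c=vision.get_calibration(n); return np.array(c['camera_matrix']),c['k1'],np.array(c['view'])
def proj(P,c):
    K,k,V=c; p=np.atleast_2d(P)@V[:3,:3].T+V[:3,3]; s=p[:,:2]/p[:,2:]
    s=s*(1+k*(s**2).sum(1,keepdims=True)); return s*[K[0,0],K[1,1]]+K[:2,2]
def ray(uv,c):
    K,k,V=c; d=(np.array(uv,float)-K[:2,2])/[K[0,0],K[1,1]]; s=d.copy()
    for _ in range(20): s=d/(1+k*(s**2).sum())
    return -V[:3,:3].T@V[:3,3], V[:3,:3].T@np.array([s[0],s[1],1])
def atz(uv,z,c):
    o,d=ray(uv,c); return o+d*(z-o[2])/d[2]
def crop(im,l,t,w,h,f,name): cv2.imwrite(f'pics/{name}.png',cv2.resize(im[t:t+h,l:l+w,::-1],None,fx=f,fy=f,interpolation=cv2.INTER_CUBIC))
E
python3 - <<'E'
from h import *
c=cal('top')
for n,uv,z in(('pivot',(279,192),.255),('keeper',(367,239),.256),('pin',(361,208),.186),('drumtop',(413,228),.107),('eye',(231,283),.246),('hub',(255,234),.303),('white',(346,153),.09),('petri',(400,191),.061)): print(n,atz(uv,z,c).round(3))
im=vision.grab_frame('top'); crop(im,215,140,225,160,3.5,'topc')
E
```

```text
pivot [0.638 0.03  0.255]
keeper [ 0.5   -0.225  0.256]
pin [ 0.595 -0.223  0.186]
drumtop [ 0.535 -0.409  0.107]
eye [0.373 0.17  0.246]
hub [0.515 0.096 0.303]
white [ 0.789 -0.195  0.09 ]
petri [ 0.663 -0.383  0.061]
```

View pics/topc.png

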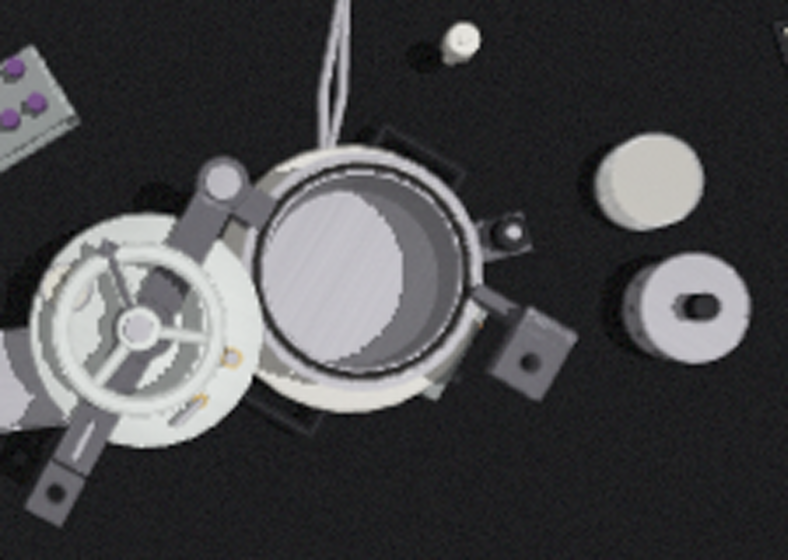

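```bash
python3 - <<'E'
from h import *
c=cal('top')
g=lambda x,y:((x+.5)/3.5+215-.5,(y+.5)/3.5+140-.5)
L=[((.14,0,.255),g(225,181)),((-.155,0,.256),g(531,362)),((-.099,-.099,.186),g(510,232)),((0,0,.203),g(366,270))]
P=np.array([a for a,_ in L]);U=np.array([b for _,b in L])
def W(q,P):
    R=np.array([[np.cos(q[2]),-np.sin(q[2])],[np.sin(q[2]),np.cos(q[2])]]); return np.c_[P[:,:2]@R.T+q[:2],P[:,2]]
s=least_squares(lambda q:(proj(W(q,P),c)-U).ravel(),[.58,-.08,1.1]); q=s.x; print(q,s.fun.reshape(-1,2).round(2))
print('pivot,keeper,lug',W(q,P)[:3].round(4))
e=atz(g(56,494),.246,c); piv=W(q,P)[0]; d=e-piv; print('eye',e,np.hypot(*d[:2])); 
th=np.arctan2(d[1],d[0])-(q[2]+np.pi); print('arm angle(world)',np.arctan2(d[1],d[0]),'joint',-((th+np.pi)%(2*np.pi)-np.pi))
u=d[:2]/np.hypot(*d[:2]); hub=piv[:2]+.14*u; print('hub',hub, atz(g(138,327),.303,c))
pt=atz(g(108,245),.297,c); w=pt[:2]-hub; print('wheel ang',(np.arctan2(w[1],w[0])-np.arctan2(u[1],u[0]))%(2*np.pi), np.hypot(*w))
for n in('pin','drum'):
    nets_=nets.silhouettes('top',n)
print('drum knob top',atz(g(705,304),.107,c),'body',atz(g(694,303),.072,c), 'petri',atz(g(655,176),.061,c))
E
```

```text
[ 0.56745472 -0.08942747  1.03303805] [[-0.32  0.09]
 [-0.03 -0.04]
 [ 1.27 -0.06]
 [-0.88 -0.  ]]
pivot,keeper,lug [[ 0.6392  0.0308  0.255 ]
 [ 0.4881 -0.2226  0.256 ]
 [ 0.6018 -0.2252  0.186 ]]
eye [0.3792505  0.17123392 0.246     ] 0.2954205812506832
arm angle(world) 2.6462579989853867 joint 1.5283727046561597
hub [0.51599103 0.09735846] [0.51716113 0.09883656 0.303     ]
wheel ang 4.008410478947312 0.07192699704561237
drum knob top [ 0.53969286 -0.41950803  0.107     ] body [ 0.54169552 -0.42111171  0.072     ] petri [ 0.66657529 -0.38966935  0.061     ]
```

```bash
python3 -m pendant '[[[0.39,-1,0.8,-0.64,0],[0.39,-1,0.8,-0.64,0],[0.39,-1,0.8,-0.64,0],[0.39,-1,0.8,-0.64,0],[0.39,-1,0.8,-0.64,0],[0.39,-1,0,-0.64,0],[0.39,-1,0,-0.64,0],[0.39,-1,0,-0.64,0],[0.39,-1,0,-0.64,0],[0.39,-1,0,-0.64,0],[0.39,-1,0,-0.64,0],[0.39,-1,0,-0.64,0],[0.39,-1,0,-0.64,0],[0.39,-1,0,-0.64,0],[0.39,-1,0,-0.64,0],[0.39,-1,0,-0.64,0],[0.39,-1,0,-0.64,0],[0.39,-1,0,-0.64,0],[0.39,-1,0,-0.64,0],[0.39,-1,0,-0.64,0]]]'
```

```text
t: 2.42
tool_pos: [0.4007, -0.0514, 0.359]
eef_rot: [0.0, 0.709, 0.705, 0.0]
force: [0.3, -0.4, 1.1]
grip_width: 0.0882
gripper_force: 0.0
```

```bash
python3 -m pendant '[[[0.36,-0.945,-0.4,0,0],[0.36,-0.945,-0.4,0,0],[0.36,-0.945,-0.4,0,0],[0.36,-0.945,-0.4,0,0],[0.36,-0.945,-0.4,0,0],[0.36,-0.945,-0.4,0,0],[0.36,-0.945,-0.4,0,0],[0.36,-0.945,-0.4,0,0],[0.36,-0.945,-0.4,0,0],[0.36,-0.945,-0.4,0,0],[0.36,-0.945,-0.4,0,0],[0.36,-0.945,-0.4,0,0],[0.36,-0.945,-0.4,0,0],[0,0,0,0,0]]]'
python3 - <<'E'
from h import *
s=status.observe(); print(s['tool_pos'],s['eef_rot'],s['force'])
c=cal('wrist'); im=vision.grab_frame('wrist'); cv2.imwrite('pics/w1.png',im[:,:,::-1])
V=c[2]; print(-V[:3,:3].T@V[:3,3], V[:3,:3]); 
for d in nets.silhouettes('wrist','drum')[:2]: print(d['score'],d['bbox'])
print('proj base, knob',proj([[.541,-.42,.072],[.541,-.42,.107]],c))
E
```

```text
t: 3.58
tool_pos: [0.54, -0.4217, 0.1977]
eef_rot: [-0.002, 0.709, 0.705, -0.0]
force: [-1.6, 0.9, -1.1]
grip_width: 0.0879
gripper_force: 0.0
[ 0.54002199 -0.42172625  0.19768931] [-2.19050948e-03  7.09248700e-01  7.04954852e-01 -3.75033109e-04] [-1.57779282  0.94561187 -1.08106705]
[ 0.54151687 -0.34195895  0.34415628] [[ 0.99997303 -0.00627497 -0.00381699]
 [-0.00479202 -0.95124566  0.30839704]
 [-0.00556608 -0.30837043 -0.95125007]]
0.62 [212.2, 128.4, 344.4, 257.1]
proj base, knob [[283.02398102 196.90445674]
 [283.00285084 210.91725395]]
```

View pics/w1.png

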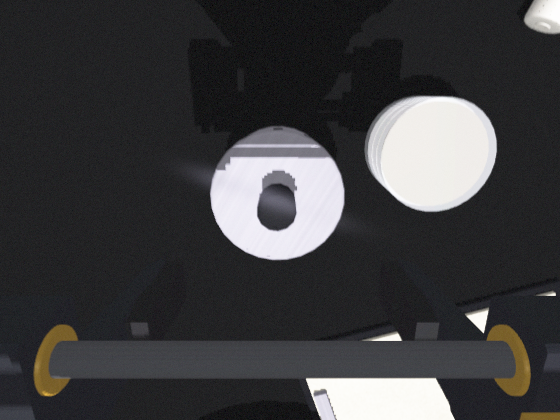

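```bash
python3 - <<'E'
from h import *
c=cal('wrist'); print(atz((277.7,193),.072,c),atz((276.5,212),.107,c))
E
python3 -m pendant '[[[-0.1,0.09,-0.9,0,0],[0,0,-0.9,0,0],[0,0,-0.9,0,0],[0,0,-0.7,0,0],[0,0,-0.5,0,0],[0,0,0,0,0],[0,0,0,0,255],[0,0,0,0,255],[0,0,0,0,255],[0,0,0,0,255],[0,0,0,0,255],[0,0,0,0,255],[0,0,0,0,255]]]'
```

```text
[ 0.53726107 -0.41431509  0.072     ] [ 0.53683779 -0.41843753  0.107     ]
t: 4.77
tool_pos: [0.538, -0.4156, 0.0861]
eef_rot: [0.0, 0.708, 0.706, -0.0]
force: [0.5, 0.1, -0.2]
grip_width: 0.0435
gripper_force: 0.0
```

```bash
python3 -m pendant '[[[0,0,-0.15,0,255],[0,0,0,0,255],[0,0,0,0,255],[0,0,0,0,255],[0,0,0,0,255]]]'; python3 -c "
from h import *
s=status.observe();print(s['tool_pos'],s['gripper_force'])"
```

```text
t: 5.18
tool_pos: [0.5376, -0.415, 0.0804]
eef_rot: [-0.001, 0.708, 0.706, 0.0]
force: [0.3, 0.5, -3.8]
grip_width: 0.0272
gripper_force: 30.0
[ 0.5375703  -0.41502548  0.08039269] 29.984155101701617
```

```bash
python3 -m pendant '[[[0,0,0.5,0,255],[0,0,1,0,255],[0,0,1,0,255],[0,0,1,0,255],[0,0,1,0,255],[0,0,1,0,255],[0,0,1,0,255],[0,0.3,1,0,255],[0,0.6,1,0,255],[0.1,0.9,0.5,0,255],[0.1,0.95,0,0,255],[0.1,0.95,0,0,255],[0.1,0.95,0,0,255],[0.1,0.95,0,0,255],[0.1,0.95,0,0,255],[0.1,0.95,0,0,255],[0.1,0.95,0,0,255],[0.1,0.95,0,0,255],[0.1,0.95,0,0,255],[0.1,0.95,0,0,255]]]'; python3 - <<'E'
from h import *
s=status.observe();print(s['tool_pos'],s['grip_width'],s['gripper_force'],s['force'])
E
```

```text
t: 6.85
tool_pos: [0.5706, -0.0749, 0.3524]
eef_rot: [0.0, 0.708, 0.706, 0.0]
force: [0.6, 0.3, -3.6]
grip_width: 0.0273
gripper_force: 30.0
[ 0.57060215 -0.0748694   0.35242452] 0.02728408463933862 29.98610378243029 [ 0.64302926  0.25544653 -3.56257099]
```

```bash
python3 -m pendant '[[[-0.1,-0.44,0,0,255],[0,0,0,0,255],[0,0,-0.7,0,255],[0,0,-0.9,0,255],[0,0,-0.9,0,255],[0,0,-0.9,0,255],[0,0,-0.9,0,255],[0,0,-0.8,0,255],[0,0,-0.5,0,255],[0,0,-0.3,0,255],[0,0,0,0,255]]]'; python3 - <<'E'
from h import *
s=status.observe();print(s['tool_pos'],s['grip_width'],s['gripper_force'],s['force'])
im=vision.grab_frame('top'); crop(im,215,140,225,160,3.5,'top2')
E
```

```text
t: 7.77
tool_pos: [0.5666, -0.0899, 0.1724]
eef_rot: [-0.002, 0.709, 0.706, -0.001]
force: [-0.2, 0.1, -2.9]
grip_width: 0.0273
gripper_force: 30.0
[ 0.56664596 -0.08988727  0.17239217] 0.027349481182321184 29.993818514049053 [-0.16794123  0.1193327  -2.89995728]
```

Lower gently the last 10 mm.

```bash
python3 -m pendant '[[[0,0,-0.08,0,255],[0,0,-0.08,0,255],[0,0,-0.06,0,255],[0,0,-0.04,0,255],[0,0,-0.03,0,255],[0,0,-0.03,0,255],[0,0,0,0,255]]]'
```

```text
t: 8.4
tool_pos: [0.568, -0.0896, 0.1647]
eef_rot: [0.0, 0.708, 0.706, 0.0]
force: [-0.7, 1.1, -3.6]
grip_width: 0.0271
gripper_force: 30.0
```

```bash
python3 -m pendant '[[[0,0,-0.03,0,255],[0,0,-0.03,0,255],[0,0,-0.03,0,255],[0,0,0,0,255]]]';python3 -m pendant '[[[0,0,-0.03,0,255],[0,0,-0.02,0,255],[0,0,0,0,255]]]'
```

```text
t: 8.73
tool_pos: [0.5686, -0.0888, 0.164]
eef_rot: [0.0, 0.708, 0.706, 0.001]
force: [-3.4, 6.0, 10.8]
grip_width: 0.027
gripper_force: 30.1
t: 8.98
tool_pos: [0.5689, -0.0883, 0.1637]
eef_rot: [0.0, 0.708, 0.706, 0.001]
force: [-5.1, 8.1, 18.0]
grip_width: 0.0275
gripper_force: 30.1
```

```bash
python3 -m pendant '[[[0,0,0.03,0,160],[0,0,0,0,100],[0,0,0,0,50],[0,0,0,0,0],[0,0,0,0,0],[0,0,0.4,0,0],[0,0,1,0,0],[0,0,1,0,0],[0,0,1,-0.5,0],[0,0,1,-1,0],[0,0,1,-1,0],[0,0,0.5,-1,0],[-0.4,0.6,0,-1,0],[-0.4,0.6,0,-1,0],[-0.4,0.6,0,-1,0],[-0.4,0.6,0,-1,0],[-0.4,0.6,0,-1,0],[-0.4,0.6,0,-1,0]]]'
python3 -m pendant '[[[-0.4,0.6,0,-1,0],[-0.4,0.6,0,-1,0],[-0.4,0.65,0,-1,0],[-0.4,0.65,0,-1,0],[-0.4,0.65,0,-1,0],[-0.4,0.65,0,-1,0],[-0.3,0.65,0,-1,0],[0,0,0,-1,0],[0,0,0,-1,0],[0,0,0,-1,0],[0,0,0,-1,0],[0,0,0,-0.2,0],[0,0,0,0,0]]]'
python3 - <<'E'
from h import *
s=status.observe();print(s['tool_pos'],s['eef_rot'],s['qpos'],s['force'])
c=cal('wrist');im=vision.grab_frame('wrist');cv2.imwrite('pics/w2.png',im[:,:,::-1])
q=s['eef_rot'];print('yaw y',2*np.arctan2(q[2],q[1])-np.pi/2)
print('eye pred',proj([[.379,.171,.246],[.6392,.0308,.255],[.516,.0974,.303]],c))
E
```

```text
t: 10.48
tool_pos: [0.4952, 0.019, 0.3392]
eef_rot: [0.0, 0.953, 0.302, 0.0]
force: [-0.8, -0.2, 0.6]
grip_width: 0.0881
gripper_force: 0.0
t: 11.57
tool_pos: [0.4149, 0.1518, 0.3389]
eef_rot: [-0.0, 0.969, -0.248, 0.0]
force: [-0.1, 0.4, 0.3]
grip_width: 0.0879
gripper_force: 0.0
[0.41492544 0.15177474 0.33894007] [-1.10147194e-04  9.68796375e-01 -2.47857709e-01  3.56399047e-04] [ 8.07938498e-02 -2.01573193e-01  1.78562787e+00 -2.35129739e-05
  1.55679229e+00  2.15252721e+00] [-0.07526083  0.42220572  0.31595878]
yaw y -2.071733035400841
eye pred [[ 281.78314761  266.59964601]
 [ 277.36162246 -306.90174902]
 [ 278.95121871   13.37239031]]
```

View pics/w2.png

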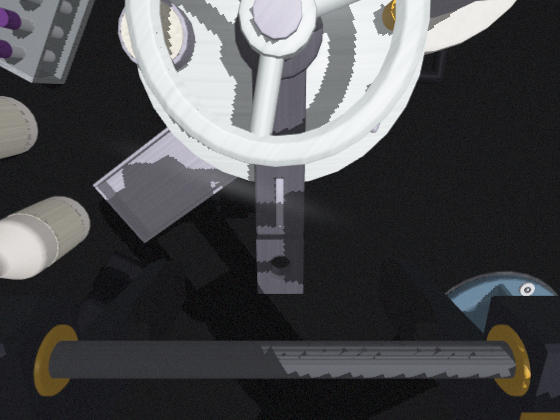

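```bash
python3 -m pendant '[[[0.06,-0.03,-0.9,0,0],[0,0,-0.9,0,0],[0,0,-0.9,0,0],[0,0,-0.7,0,0],[0,0,-0.3,0,0],[0,0,-0.15,0,0],[0,0,0,0,255],[0,0,0,0,255],[0,0,0,0,255],[0,0,0,0,255],[0,0,0,0,255],[0,0,0,0,255],[0,0,0,0,255],[0,0,0,0,255],[0,0,0,0,255],[0,0,0,0,255],[0,0,0,0,255]]]'
python3 - <<'E'
from h import *
s=status.observe();print(s['tool_pos'],s['grip_width'],s['gripper_force'],s['force'])
p=np.array([.6392,.0308]);d=s['tool_pos'][:2]-p;R=np.hypot(*d);a=np.arctan2(d[1],d[0]);q=s['eef_rot'];yaw=2*np.arctan2(q[2],q[1])-np.pi/2
print('R,a,yaw+pi/2+pi',R,a,yaw+1.5*np.pi,'to go',np.pi+1.033-a)
A=np.linspace(a,np.pi+1.033,17);xy=p+R*np.c_[np.cos(A),np.sin(A)];print((np.diff(xy,axis=0)/.03).round(3),np.diff(A)[0]/.1)
E
```

```text
t: 13.03
tool_pos: [0.4168, 0.1512, 0.2229]
eef_rot: [-0.0, 0.969, -0.248, 0.0]
force: [0.1, 3.2, 0.2]
grip_width: 0.0335
gripper_force: 30.0
[0.41683181 0.15119263 0.22293448] 0.033458893245782544 30.00620998442173 [0.14472134 3.20216511 0.24563231]
R,a,yaw+pi/2+pi 0.25286754390935084 2.645367434162446 2.639629953867229 to go 1.5292252194273468
[[-0.349 -0.726]
 [-0.278 -0.756]
 [-0.205 -0.779]
 [-0.13  -0.795]
 [-0.053 -0.804]
 [ 0.024 -0.805]
 [ 0.1   -0.799]
 [ 0.176 -0.786]
 [ 0.25  -0.765]
 [ 0.322 -0.738]
 [ 0.391 -0.704]
 [ 0.457 -0.663]
 [ 0.518 -0.617]
 [ 0.574 -0.564]
 [ 0.626 -0.507]
 [ 0.671 -0.445]] 0.9557657621420912
```

```bash
python3 -m pendant '[[[-0.349,-0.726,0,0.956,255],[-0.278,-0.756,0,0.956,255],[-0.205,-0.779,0,0.956,255],[-0.13,-0.795,0,0.956,255],[-0.053,-0.804,0,0.956,255],[0.024,-0.805,0,0.956,255],[0.1,-0.799,0,0.956,255],[0.176,-0.786,0,0.956,255],[0.25,-0.765,0,0.956,255],[0.322,-0.738,0,0.956,255],[0.391,-0.704,0,0.956,255],[0.457,-0.663,0,0.956,255],[0.518,-0.617,0,0.956,255],[0.574,-0.564,0,0.956,255],[0.313,-0.253,0,0.478,255],[0,0,0,0,255],[0,0,0,0,255]]]'
python3 - <<'E'
from h import *
s=status.observe();print(s['tool_pos'],s['grip_width'],s['gripper_force'],s['force'])
p=np.array([.6392,.0308]);d=s['tool_pos'][:2]-p;R=np.hypot(*d);a=np.arctan2(d[1],d[0]);q=s['eef_rot'];yaw=2*np.arctan2(q[2],q[1])-np.pi/2
print('R,a,yaw',R,a,yaw+1.5*np.pi,'to go',np.pi+1.033-a)
e=p+R*np.array([np.cos(np.pi+1.033),np.sin(np.pi+1.033)]);print((e-s['tool_pos'][:2])/.03)
c=cal('wrist');im=vision.grab_frame('wrist');cv2.imwrite('pics/w3.png',im[:,:,::-1]);print(proj([.4881,-.2226,.256],c))
E
```

```text
t: 14.45
tool_pos: [0.4818, -0.1649, 0.223]
eef_rot: [-0.0, 0.904, 0.428, 0.002]
force: [6.4, 6.2, 1.9]
grip_width: 0.0339
gripper_force: 30.1
[ 0.48183907 -0.164881    0.22297421] 0.033943130777369435 30.110477842390537 [6.43863488 6.16985914 1.89668647]
R,a,yaw 0.2511045910497478 -2.2480752120886116 4.0267712674052305 to go 6.422667865678404
[ 0.95779828 -0.66591874]
[[383.04910116 408.95176691]]
```

```bash
python3 -m pendant '[[[0.47,-0.35,0,0.74,255],[0.485,-0.32,0,0.74,255],[0,0,0,0,255],[0,0,0,0,255]]]'
python3 - <<'E'
from h import *
s=status.observe();print(s['tool_pos'],s['grip_width'],s['gripper_force'],s['force'])
p=np.array([.6392,.0308]);d=s['tool_pos'][:2]-p;R=np.hypot(*d);a=np.arctan2(d[1],d[0]);q=s['eef_rot'];yaw=2*np.arctan2(q[2],q[1])-np.pi/2
print('R,a,yaw',R,a+2*np.pi,yaw+1.5*np.pi,'want',np.pi+1.033)
E
```

```text
t: 14.83
tool_pos: [0.5106, -0.1846, 0.223]
eef_rot: [-0.0, 0.87, 0.494, 0.002]
force: [6.8, 6.3, 1.4]
grip_width: 0.0335
gripper_force: 30.0
[ 0.51057771 -0.18464516  0.22298592] 0.0334851085616932 30.00862643122673 [6.8329915  6.32218572 1.37940042]
R,a,yaw 0.2509189295918224 4.174173036394364 4.174551168705042 want 4.174592653589793
```

```bash
python3 -m pendant '[[[0,0,0,0,100],[0,0,0,0,0],[0,0,0,0,0],[0,0,0,0,0],[0,0,0.5,0,0],[0,0,1,0,0],[0,0,1,0,0],[0,0,1,0,0],[0,0,0.5,0,0],[0,0,0,0,0]]]'
python3 - <<'E'
from h import *
s=status.observe();print(s['tool_pos'],s['grip_width'],s['force'])
c=cal('wrist');im=vision.grab_frame('wrist');crop(im,180,170,200,150,4,'w4');print((proj([[.4881,-.2226,.256],[.4881,-.2226,.246]],c)-[180,170])*4)
ct=cal('top');it=vision.grab_frame('top');cv2.imwrite('pics/t4.png',it[:,:,::-1])
E
```

```text
t: 15.67
tool_pos: [0.5099, -0.1869, 0.3474]
eef_rot: [0.003, 0.87, 0.493, 0.002]
force: [-0.5, 0.3, 0.2]
grip_width: 0.0881
gripper_force: 0.0
[ 0.50993717 -0.18692584  0.34741026] 0.08805585848569962 [-0.50138786  0.32204075  0.16566873]
[[396.84644719 389.78641557]
 [396.80430657 365.20065396]]
```

View pics/w4.png

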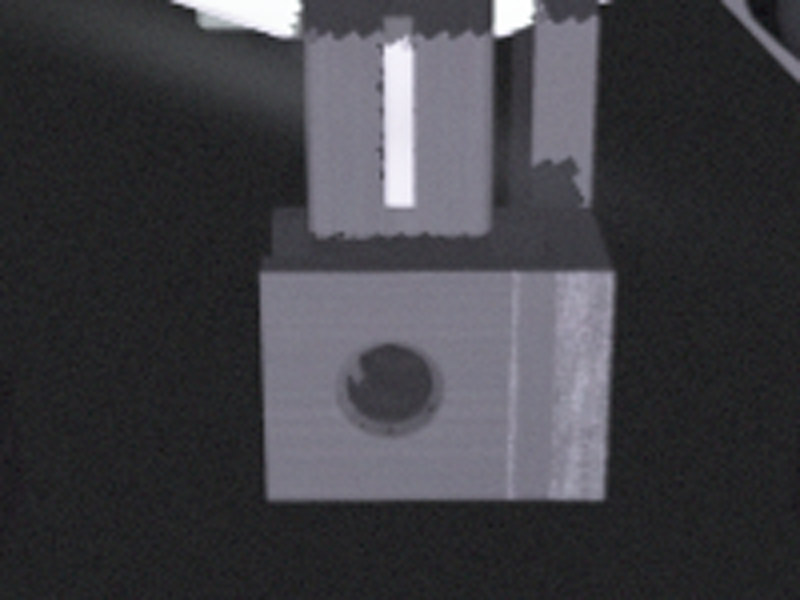

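```bash
python3 - <<'E'
from h import *
c=cal('wrist'); g=lambda x,y:((x+.5)/4+180-.5,(y+.5)/4+170-.5)
h=atz(g(390,388),.256,c)
pts={'hole':h,'rib1':atz(g(399,60),.249,c),'rib2':atz(g(400,205),.249,c),'armL':atz(g(310,220),.246,c),'armR':atz(g(491,220),.246,c)}
R=np.array([[np.cos(1.033),np.sin(1.033)],[-np.sin(1.033),np.cos(1.033)]])
for k,v in pts.items(): print(k,v.round(4),'st frame',(R@(v[:2]-[.5675,-.0894])*1000).round(1))
ct=cal('top')
for n in ['swing_arm','handwheel','steriliser','pin']:
  pass
import cv2
for im in [cv2.imread('pics/t4.png')[:,:,::-1]]:
  crop(im,290,180,110,80,7,'t4c')
E
```

```text
hole [ 0.4865 -0.2178  0.256 ] st frame [-151.8    3.8]
rib1 [ 0.5179 -0.1686  0.249 ] st frame [-93.4   2.1]
rib2 [ 0.5045 -0.1912  0.249 ] st frame [-119.7    2. ]
armL [ 0.4887 -0.1863  0.246 ] st frame [-123.6   18.1]
armR [ 0.5164 -0.2029  0.246 ] st frame [-123.6  -14.3]
```

```bash
python3 -m pendant '[[[0.17,-0.07,0,-1,0],[0.17,-0.07,0,-1,0],[0.17,-0.07,0,-1,0],[0.17,-0.07,0,-1,0],[0.17,-0.07,0,-1,0],[0.17,-0.07,0,-1,0],[0.17,-0.07,0,-1,0],[0.17,-0.07,0,-1,0],[0.17,-0.07,0,-1,0],[0.17,-0.07,0,-1,0],[0.17,-0.07,0,-1,0],[0.17,-0.07,0,-1,0],[0.17,-0.07,0,-1,0],[0.17,-0.07,0,-1,0],[0.17,-0.07,0,-1,0],[0.17,-0.07,0,-1,0],[0.17,-0.07,0,-1,0],[0.1,-0.04,0,-0.8,0],[0,0,0,0,0]]]'
python3 - <<'E'
from h import *
s=status.observe();print(s['tool_pos'],s['qpos'])
q=s['eef_rot'];print('yaw',2*np.arctan2(q[2],q[1])-np.pi/2)
c=cal('wrist');im=vision.grab_frame('wrist');cv2.imwrite('pics/w5.png',im[:,:,::-1]);print('pred',proj([[.6018,-.2252,.186],s['tool_pos'],[.4865,-.2178,.256]],c))
for d in nets.silhouettes('wrist','pin')[:3]: print(d['score'],d['bbox'])
E
```

```text
t: 17.35
tool_pos: [0.5978, -0.2226, 0.3396]
eef_rot: [-0.0, 0.93, -0.367, -0.002]
force: [0.2, -0.3, -0.2]
grip_width: 0.0882
gripper_force: 0.0
[ 0.59779259 -0.22257183  0.33960061] [-5.42102455e-01  2.62785299e-01  1.30798244e+00 -1.18079019e-04
  1.57537210e+00  1.77977187e+00]
yaw -2.3218745932792686
pred [[280.35769585 184.97243271]
 [281.2915695  280.26072676]
 [378.39313401 324.56353231]]
0.64 [264.3, 160.7, 297.5, 202.5]
0.58 [156.2, 4.8, 236.7, 51.0]
0.21 [71.8, 117.5, 400.2, 417.9]
```

View pics/w5.png

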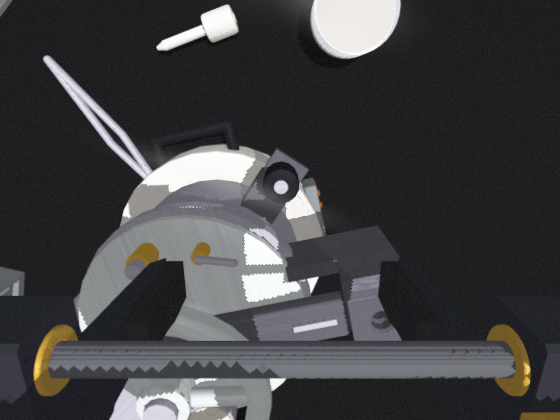

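```bash
python3 - <<'E'
from h import *
c=cal('wrist');s=status.observe();t=s['tool_pos'];y=-2.3219
e=np.array([np.cos(y),np.sin(y)]);n=np.array([-e[1],e[0]])
pin=np.array([.601,-.225])
for k,uv,z in(('pin',(280.5,185),.186),('valve1top',(148,250),.245),('valve2top',(203,246),.245),('rodR',(236,263),.235),('lidedge R',(285,240),.225),('keepercorner',(380,227),.256),('keepercorner2',(287,245),.256),('hole',(381,320),.256)):
    w=atz(uv,z,c)[:2]; d=w-pin; print(k,w.round(4),'closing',(d@e*1000).round(),'perp',(d@n*1000).round(), 'r from axis',np.hypot(*(w-[.5675,-.0894])).round(3))
print('cam', -c[2][:3,:3].T@c[2][:3,3], 'n',n,'e',e)
E
```

```text
pin [ 0.6015 -0.225 ] closing -0.0 perp 0.0 r from axis 0.14
valve1top [ 0.6423 -0.1313] closing -97.0 perp -34.0 r from axis 0.086
valve2top [ 0.6173 -0.1631] closing -56.0 perp -30.0 r from axis 0.089
rodR [ 0.5886 -0.1666] closing -34.0 perp -49.0 r from axis 0.08
lidedge R [ 0.5739 -0.2044] closing 3.0 perp -34.0 r from axis 0.115
keepercorner [ 0.547  -0.2672] closing 68.0 perp -11.0 r from axis 0.179
keepercorner2 [ 0.5802 -0.2116] closing 4.0 perp -24.0 r from axis 0.123
hole [ 0.4876 -0.222 ] closing 75.0 perp -85.0 r from axis 0.155
cam [ 0.6580397  -0.27832312  0.48652435] n [ 0.73093612 -0.68244589] e [-0.68244589 -0.73093612]
```

```bash
python3 - <<'E'
import cv2,numpy as np
im=cv2.imread('pics/w5.png')[140:350,130:420]
im=(255*(im/255.)**.55).astype('uint8')
cv2.imwrite('pics/w5c.png',cv2.resize(im,None,fx=2.75,fy=2.75,interpolation=cv2.INTER_CUBIC))
E
```

```text
(no output)
```

View pics/w5c.png

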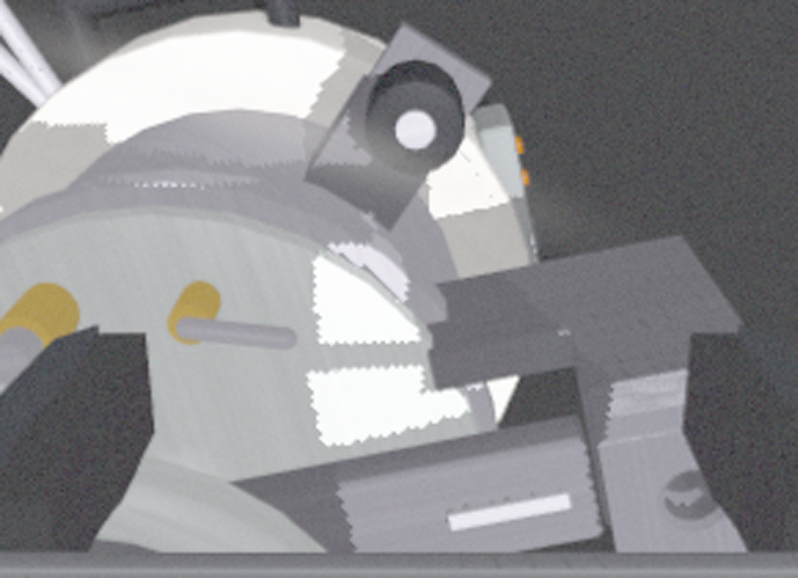

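```bash
python3 - <<'E'
from h import *
c=cal('wrist');cc,ss=np.cos(1.033),np.sin(1.033)
W=lambda x,y,z:[.5675+cc*x-ss*y,-.0894+ss*x+cc*y,z]
for x in(-.178,-.132):
  for y in(-.04,-.023):
    for z in(.256,.222): print(x,y,z,proj(W(x,y,z),c).round(0))
# invert pixel corners at several z to steriliser frame
for uv in((377,227),(399,260),(288,243)):
  for z in(.2,.222,.256):
    w=atz(uv,z,c)[:2]-[.5675,-.0894]; print(uv,z,(np.array([cc*w[0]+ss*w[1],-ss*w[0]+cc*w[1]])*1000).round())
E
```

```text
-0.178 -0.04 0.256 [[407. 266.]]
-0.178 -0.04 0.222 [[393. 246.]]
-0.178 -0.023 0.256 [[409. 287.]]
-0.178 -0.023 0.222 [[395. 265.]]
-0.132 -0.04 0.256 [[342. 278.]]
-0.132 -0.04 0.222 [[336. 257.]]
-0.132 -0.023 0.256 [[346. 298.]]
-0.132 -0.023 0.222 [[339. 276.]]
(377, 227) 0.2 [-172.  -49.]
(377, 227) 0.222 [-168.  -59.]
(377, 227) 0.256 [-161.  -74.]
(399, 260) 0.2 [-187.  -15.]
(399, 260) 0.222 [-182.  -27.]
(399, 260) 0.256 [-173.  -46.]
(288, 243) 0.2 [-95. -51.]
(288, 243) 0.222 [-97. -60.]
(288, 243) 0.256 [-99. -75.]
```

```bash
python3 -m pendant '[[[0.22,-0.17,0,0,0],[0,0,-0.6,0,0],[0,0,-0.9,0,0],[0,0,-0.9,0,0],[0,0,-0.9,0,0],[0,0,-0.9,0,0],[0,0,-0.6,0,0],[0,0,-0.4,0,0],[0,0,-0.3,0,0],[0,0,-0.2,0,0],[0,0,0,0,0]]]'
```

```text
t: 18.37
tool_pos: [0.6048, -0.2278, 0.1711]
eef_rot: [-0.0, 0.931, -0.365, -0.0]
force: [-0.3, 0.1, -0.7]
grip_width: 0.0878
gripper_force: 0.0
```

```bash
python3 -m pendant '[[[0,0,-0.15,0,0],[0,0,-0.15,0,0],[0,0,0,0,255],[0,0,0,0,255],[0,0,0,0,255],[0,0,0,0,255],[0,0,0,0,255],[0,0,0,0,255],[0,0,0,0,255],[0,0,0,0,255],[0,0,0,0,255],[0,0,0,0,255],[0,0,0,0,255]]]'
```

```text
t: 19.45
tool_pos: [0.6049, -0.2278, 0.1629]
eef_rot: [0.0, 0.931, -0.365, -0.0]
force: [-0.9, -0.1, -0.2]
grip_width: 0.0311
gripper_force: 30.0
```

```bash
python3 -m pendant '[[[0,0,0.4,0,255],[0,0,0.9,0,255],[0,0,0.95,0,255],[0,0,0.95,0,255],[0,0,0.95,0,255],[0,0,0.95,0,255],[-0.2,0,0.9,0,255],[-0.6,0.02,0.3,0,255],[-0.9,0.03,0,0,255],[-0.9,0.03,0,0,255],[-0.7,0.03,0,0,255],[-0.4,0.02,0,0,255],[-0.13,0,0,0,255],[0,0,0,0,255],[0,0,0,0,255]]]'
python3 - <<'E'
from h import *
s=status.observe();t=s['tool_pos'];print(t,s['force'],s['grip_width'])
q=s['eef_rot'];y=2*np.arctan2(q[2],q[1])-np.pi/2;n=np.array([-np.sin(y),np.cos(y)]);print('yaw',y)
c=cal('wrist');im=vision.grab_frame('wrist');cv2.imwrite('pics/w6.png',im[:,:,::-1])
tip=np.r_[t[:2]-.004*n,t[2]-.075];print('tip',tip,'pred px',proj([tip,[.487,-.221,.256],t],c))
b=(255*(im[100:320,150:440,::-1]/255.)**.55).astype('uint8');cv2.imwrite('pics/w6c.png',cv2.resize(b,None,fx=2.7,fy=2.7,interpolation=cv2.INTER_CUBIC))
E
```

```text
t: 20.7
tool_pos: [0.4905, -0.224, 0.3524]
eef_rot: [0.0, 0.931, -0.365, 0.001]
force: [-0.1, -0.2, -0.9]
grip_width: 0.0313
gripper_force: 30.0
[ 0.49049133 -0.22399112  0.35241541] [-0.07468735 -0.2332663  -0.91018837] 0.031338524164656385
yaw -2.3189973271747384
tip [ 0.48755968 -0.22126983  0.27741541] pred px [[281.41718611 228.7845265 ]
 [281.7119917  218.67497073]
 [281.21065331 280.26965903]]
```

View pics/w6c.png

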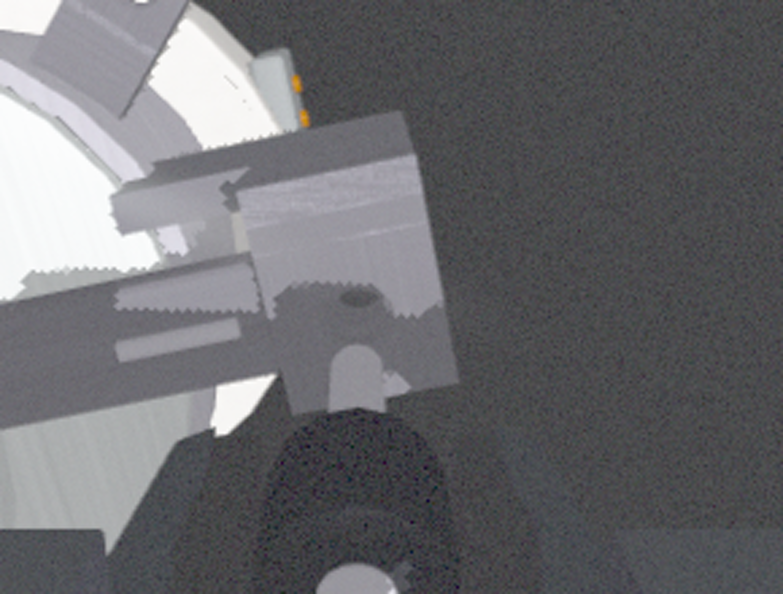

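```bash
python3 - <<'E'
from h import *
c=cal('wrist');g=lambda x,y:((x+.5)/2.7+150-.5,(y+.5)/2.7+100-.5)
P=[atz(g(*p),.256,c)[:2] for p in((293,413),(458,382),(415,155),(237,188))]
L=np.linalg.norm
print([round(L(P[i]-P[(i+1)%4]),4) for i in range(4)])
cen=np.mean(P,0); ydir=(P[0]+P[1]-P[2]-P[3])/2; yl=L(ydir); ydir/=yl; xd=(P[0]-P[1])/L(P[0]-P[1])
print('yaw x',np.arctan2(xd[1],xd[0]),'from y',np.arctan2(ydir[1],ydir[0])-np.pi/2)
hole=cen+ydir*.0085; print('hole',hole)
tip=atz(g(357,355),.2774,c); print('tip seen',tip)
im=cv2.imread('pics/w6.png').mean(2); print(im[204:232:1,266:302:2].astype(int))
E
```

```text
[np.float64(0.0454), np.float64(0.0625), np.float64(0.0454), np.float64(0.0633)]
yaw x 1.0248920669286923 from y 1.0269283306559482
hole [ 0.48743232 -0.22170298]
tip seen [ 0.48634474 -0.2203901   0.2774    ]
[[ 78  88  87  89  99  89  95  92  96  98  95 100 102 103 100 100 106 104]
 [ 57  57  62  60  66  60  70  73  67  83  68  89 103 103 102 102 106 103]
 [ 59  59  58  58  60  59  60  57  52  58  62  59  95 103 102 101 103 100]
 [ 61  61  60  57  59  57  55  44  50  52  54  55  81 102 101 101 105 102]
 [ 59  55  55  54  58  51  39  40  40  38  40  48  58  96 100  98 104 100]
 [ 54  57  57  54  56  41  37  38  38  40  37  36  55  81 101 100  99  99]
 [ 55  53  56  53  58  38  38  34  35  40  35  41  50  74  97 100 100 103]
 [ 58  58  54  52  53  41  32  36  36  37  35  40  54  74  86  99 101 102]
 [ 57  55  52  56  51  49  40  34  36  37  35  47  53  74  75  99 101 103]
 [ 52  53  50  46  50  53  46  42  39  39  49  55  53  62  75  96 101 104]
 [ 55  55  54  51  54  51  49  49  52  51  57  50  50  51  75  98 102 104]
 [ 56  53  51  54  48  55  53  51  54  50  52  50  52  54  57  99
[... 510 characters left out ...]
 51  56  54  55  56  54]
 [ 56  58  49  51  52  54  55  55  53  55  55  53  52  54  55  58  54  56]
 [ 54  59  51  54  49  49  53  55  55  52  49  52  52  52  54  58  56  56]
 [ 54  57  57  55  53  46  50  48  53  53  48  50  58  54  54  57  52  54]
 [ 58  55  55  56  50  53  51  49  55  51  52  53  54  52  57  60  58  54]
 [ 55  56  52  55  52  55  54  59  69  58  56  54  56  54  57  51  53  54]
 [ 53  58  53  54  57  55  75  92  93  88  72  56  51  58  52  54  53  52]
 [ 55  58  57  55  54  72  93  93  92  94  90  66  57  59  57  54  55  54]
 [ 54  56  53  54  57  87  95  94  93  93  93  87  57  57  59  54  60  55]
 [ 56  55  60  56  78  95  90  93  94  91  92  94  64  57  55  58  54  53]]
```

```bash
python3 -m pendant '[[[0.03,-0.03,-0.3,0,255],[0,0,-0.3,0,255],[0,0,-0.15,0,255],[0,0,-0.1,0,255],[0,0,-0.1,0,255],[0,0,0,0,255]]]'; python3 -m pendant '[[[0,0,-0.1,0,255],[0,0,-0.1,0,255],[0,0,-0.1,0,255],[0,0,0,0,255]]]'
```

```text
t: 21.25
tool_pos: [0.4908, -0.2246, 0.3223]
eef_rot: [-0.0, 0.931, -0.365, -0.001]
force: [0.6, -0.7, -1.8]
grip_width: 0.0313
gripper_force: 30.0
t: 21.58
tool_pos: [0.4907, -0.2246, 0.3136]
eef_rot: [-0.0, 0.931, -0.365, -0.0]
force: [-0.6, -0.7, -1.2]
grip_width: 0.0312
gripper_force: 30.0
```

```bash
python3 -m pendant '[[[0,0,-0.1,0,255],[0,0,-0.1,0,255],[0,0,-0.1,0,255],[0,0,0,0,255]]]'; python3 -m pendant '[[[0,0,-0.1,0,255],[0,0,-0.1,0,255],[0,0,-0.1,0,255],[0,0,0,0,255]]]'
```

```text
t: 21.92
tool_pos: [0.4908, -0.2247, 0.3046]
eef_rot: [-0.0, 0.931, -0.365, -0.0]
force: [-0.2, -0.2, -2.5]
grip_width: 0.0313
gripper_force: 30.0
t: 22.25
tool_pos: [0.4908, -0.2247, 0.2955]
eef_rot: [-0.0, 0.931, -0.365, -0.0]
force: [0.7, -0.3, -1.7]
grip_width: 0.0313
gripper_force: 30.0
```

```bash
python3 -m pendant '[[[0,0,-0.1,0,255],[0,0,-0.1,0,255],[0,0,-0.1,0,255],[0,0,0,0,255]]]'; python3 -m pendant '[[[0,0,-0.1,0,255],[0,0,-0.1,0,255],[0,0,-0.1,0,255],[0,0,-0.1,0,255],[0,0,0,0,255]]]';  python3 -m pendant '[[[0,0,-0.05,0,255],[0,0,-0.05,0,255],[0,0,-0.04,0,255],[0,0,0,0,255]]]'
```

```text
t: 22.58
tool_pos: [0.4908, -0.2247, 0.2866]
eef_rot: [-0.0, 0.931, -0.365, -0.0]
force: [0.9, -0.2, -1.9]
grip_width: 0.0311
gripper_force: 30.0
t: 23.0
tool_pos: [0.4909, -0.2247, 0.2746]
eef_rot: [-0.0, 0.931, -0.365, -0.0]
force: [1.5, -0.7, -2.0]
grip_width: 0.0312
gripper_force: 30.0
t: 23.33
tool_pos: [0.491, -0.2248, 0.2709]
eef_rot: [-0.0, 0.931, -0.365, -0.0]
force: [1.4, 0.8, -1.6]
grip_width: 0.0314
gripper_force: 30.0
```

```bash
python3 -m pendant '[[[0,0,-0.04,0,255],[0,0,-0.03,0,255],[0,0,0,0,255]]]'; python3 -m pendant '[[[0,0,-0.03,0,255],[0,0,0,0,255]]]'
```

```text
t: 23.58
tool_pos: [0.491, -0.2248, 0.2689]
eef_rot: [0.0, 0.931, -0.365, 0.0]
force: [1.4, 0.6, -1.4]
grip_width: 0.0311
gripper_force: 30.0
t: 23.75
tool_pos: [0.4911, -0.2249, 0.2688]
eef_rot: [0.0, 0.931, -0.365, 0.0]
force: [0.3, 0.5, 3.8]
grip_width: 0.0314
gripper_force: 30.0
```

```bash
python3 -m pendant '[[[0,0,-0.03,0,255],[0,0,0,0,150],[0,0,0,0,50],[0,0,0,0,0],[0,0,0,0,0],[0,0,0.4,0,0],[0,0,0.9,0,0],[0,0,0.9,0.5,0],[0,0,0.9,1,0],[0.1,0.2,0.9,1,0],[0.1,0.2,0.4,1,0],[0.1,0.2,0,1,0],[0.1,0.2,0,1,0],[0.1,0.2,0,1,0],[0.1,0.2,0,1,0],[0.1,0.2,0,1,0],[0.1,0.2,0,1,0],[0.1,0.2,0,1,0],[0.1,0.2,0,1,0],[0.1,0.2,0,1,0]]]'; python3 -m pendant '[[[0.1,0.18,0,1,0],[0.1,0.18,0,1,0],[0.1,0.18,0,1,0],[0.1,0.18,0,1,0],[0.1,0.18,0,1,0],[0.1,0.18,0,1,0],[0.1,0.18,0,1,0],[0.1,0.18,0,1,0],[0.1,0.18,0,1,0],[0.1,0.18,0,1,0],[0.1,0.18,0,1,0],[0.1,0.18,0,1,0],[0.1,0.18,0,1,0],[0.1,0,0,1,0],[0,0,0,1,0],[0,0,0,1,0],[0,0,0,1,0],[0,0,0,1,0],[0,0,0,1,0],[0,0,0,1,0]]]';  python3 -m pendant '[[[0,0,0,1,0],[0,0,0,1,0],[0,0,0,1,0],[0,0,0,1,0],[0,0,0,1,0],[0,0,0,1,0],[0,0,0,1,0],[0,0,0,1,0],[0,0,0,1,0],[0,0,0,0.7,0],[0,0,0,0,0]]]'
python3 - <<'E'
from h import *
s=status.observe();t=s['tool_pos'];print(t,s['qpos'])
q=s['eef_rot'];print('yaw',2*np.arctan2(q[2],q[1])-np.pi/2)
c=cal('wrist');im=vision.grab_frame('wrist');cv2.imwrite('pics/w7.png',im[:,:,::-1])
print(proj([[.5672,-.089,.295],[.5672+.07*np.cos(1.896),-.089+.07*np.sin(1.896),.303]],c))
for d in nets.silhouettes('wrist','handwheel')[:1]: print(d['bbox'])
E
```

```text
t: 25.42
tool_pos: [0.524, -0.1585, 0.4001]
eef_rot: [0.0, 0.968, 0.251, 0.0]
force: [0.1, -0.4, -0.8]
grip_width: 0.0883
gripper_force: 0.0
t: 27.08
tool_pos: [0.5659, -0.0886, 0.4001]
eef_rot: [0.0, 0.312, 0.95, -0.0]
force: [1.1, -0.4, 0.0]
grip_width: 0.0882
gripper_force: 0.0
t: 28.0
tool_pos: [0.5659, -0.0886, 0.4]
eef_rot: [0.0, -0.166, 0.986, -0.0]
force: [-0.0, -0.3, -0.8]
grip_width: 0.0888
gripper_force: 0.0
[ 0.56594557 -0.08860003  0.40001811] [-3.62403223e-01  9.20805158e-02  1.38744705e+00 -1.56819495e-05
  1.66157464e+00 -2.26601416e+00]
yaw 1.9036095150857348
[[281.81115066 208.71036615]
 [380.58588036 212.90649783]]
[86.2, 0.6, 391.5, 321.1]
```

View pics/w7.png

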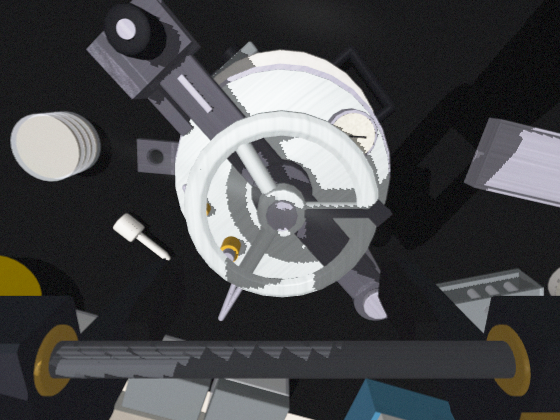

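```bash
python3 - <<'E'
from h import *
c=cal('wrist'); z=.295
im=cv2.imread('pics/w7.png')
hub=np.array([.5672,-.089])
for n,uv,off in(('ptip',(391,212),0),('spoke0',(340,206),0),('spokeUL',(249,163),-2*np.pi/3),('spokeLL',(252,255),2*np.pi/3)):
  for zz in(.295,.301):
    w=atz(uv,zz,c)[:2]-hub; a=np.arctan2(w[1],w[0])
    print(n,zz,np.hypot(*w).round(4),a.round(3),'ptr if +/-120',[(round((a+k*2*np.pi/3)%(2*np.pi),3)) for k in(-1,0,1)])
for uv in((282,210),(285,215)): print('hub',atz(uv,.303,c))
# rim silhouette ellipse fit (bright wheel mask)
E
```

```text
ptip 0.295 0.0798 1.868 ptr if +/-120 [np.float64(6.057), np.float64(1.868), np.float64(3.962)]
ptip 0.301 0.0779 1.893 ptr if +/-120 [np.float64(6.082), np.float64(1.893), np.float64(3.987)]
spoke0 0.295 0.0423 1.949 ptr if +/-120 [np.float64(6.138), np.float64(1.949), np.float64(4.043)]
spoke0 0.301 0.0415 1.996 ptr if +/-120 [np.float64(6.185), np.float64(1.996), np.float64(4.091)]
spokeUL 0.295 0.0408 -2.216 ptr if +/-120 [np.float64(1.973), np.float64(4.068), np.float64(6.162)]
spokeUL 0.301 0.0414 -2.242 ptr if +/-120 [np.float64(1.947), np.float64(4.041), np.float64(6.135)]
spokeLL 0.295 0.0433 -0.222 ptr if +/-120 [np.float64(3.966), np.float64(6.061), np.float64(1.872)]
spokeLL 0.301 0.0407 -0.248 ptr if +/-120 [np.float64(3.941), np.float64(6.036), np.float64(1.847)]
hub [ 0.56553844 -0.08943061  0.303     ]
hub [ 0.56838823 -0.08621313  0.303     ]
```

```bash
python3 -m pendant '[[[0.25,-0.65,0,0.1,140],[0.25,-0.65,0,0,140],[0.25,-0.65,0,0,140],[0,0,-0.8,0,140],[0,0,-0.9,0,140],[0,0,-0.9,0,140],[0,0,-0.6,0,140],[0,0,-0.5,0,140],[0,0,-0.4,0,140],[0,0,0,0,140],[0,0,0,0,140]]]'; python3 -m pendant '[[[0,0,0,0,255],[0,0,0,0,255],[0,0,0,0,255],[0,0,0,0,255],[0,0,0,0,255],[0,0,0,0,255]]]'; python3 - <<'E'
from h import *
s=status.observe();t=s['tool_pos'];print(t,s['qpos'][5])
q=s['eef_rot'];y=2*np.arctan2(q[2],q[1])-np.pi/2;print('yaw',y)
hub=np.array([.5672,-.089]);d=t[:2]-hub;a=np.arctan2(d[1],d[0]);print(np.hypot(*d),a)
R=np.hypot(*d)
A=a-np.arange(41)*.1;xy=hub+R*np.c_[np.cos(A),np.sin(A)];print((np.diff(xy,axis=0)/.03).round(3).tolist())
E
```

```text
t: 29.02
tool_pos: [0.5884, -0.147, 0.2762]
eef_rot: [-0.0, -0.169, 0.986, 0.0]
force: [-0.4, -0.4, 0.6]
grip_width: 0.04
gripper_force: 0.0
t: 29.52
tool_pos: [0.5886, -0.1459, 0.2773]
eef_rot: [0.001, -0.17, 0.985, 0.001]
force: [-2.1, 4.8, 4.5]
grip_width: 0.0153
gripper_force: 28.8
[ 0.58863381 -0.14591524  0.27731272] -2.3515919315781812
yaw 1.9119675740170567
0.06081736945819153 -1.2106308791006994
[[-0.193, -0.062], [-0.198, -0.042], [-0.201, -0.022], [-0.203, -0.002], [-0.202, 0.018], [-0.199, 0.038], [-0.194, 0.058], [-0.187, 0.077], [-0.179, 0.095], [-0.168, 0.113], [-0.156, 0.129], [-0.143, 0.144], [-0.128, 0.157], [-0.111, 0.169], [-0.094, 0.18], [-0.075, 0.188], [-0.056, 0.195], [-0.036, 0.199], [-0.016, 0.202], [0.004, 0.203], [0.024, 0.201], [0.044, 0.198], [0.064, 0.192], [0.082, 0.185], [0.101, 0.176], [0.118, 0.165], [0.133, 0.152], [0.148, 0.138], [0.161, 0.123], [0.173, 0.106], [0.182, 0.088], [0.19, 0.07], [0.196, 0.05], [0.2, 0.031], [0.202, 0.01], [0.202, -0.01], [0.2, -0.03], [0.196, -0.05], [0.19, -0.069], [0.183, -0.088]]
```

```bash
python3 -m pendant '[[[-0.193,-0.062,-0.0042,-1,255],[-0.198,-0.042,-0.0042,-1,255],[-0.201,-0.022,-0.0042,-1,255],[-0.203,-0.002,-0.0042,-1,255],[-0.202,0.018,-0.0042,-1,255],[-0.199,0.038,-0.0042,-1,255],[-0.194,0.058,-0.0042,-1,255],[-0.187,0.077,-0.0042,-1,255],[-0.179,0.095,-0.0042,-1,255],[-0.168,0.113,-0.0042,-1,255],[0,0,0,0,255]]]'
python3 - <<'E'
from h import *
s=status.observe();t=s['tool_pos'];print(t,s['ft_torque'])
q=s['eef_rot'];y=2*np.arctan2(q[2],q[1])-np.pi/2;print('yaw',y)
hub=np.array([.5672,-.089]);d=t[:2]-hub;print(np.hypot(*d),np.arctan2(d[1],d[0]))
E
```

```text
t: 30.43
tool_pos: [0.5308, -0.1376, 0.276]
eef_rot: [0.001, 0.325, 0.946, 0.001]
force: [-1.6, 6.3, 4.2]
grip_width: 0.0157
gripper_force: 29.0
[ 0.53076008 -0.1376489   0.27598774] [0.98525732 0.20141224 0.09110515]
yaw 0.9085880021615398
0.06078307976505659 -2.213682108854307
```

Good tracking. Continue.

```bash
python3 -m pendant '[[[-0.156,0.129,-0.0042,-1,255],[-0.143,0.144,-0.0042,-1,255],[-0.128,0.157,-0.0042,-1,255],[-0.111,0.169,-0.0042,-1,255],[-0.094,0.18,-0.0042,-1,255],[-0.075,0.188,-0.0042,-1,255],[-0.056,0.195,-0.0042,-1,255],[-0.036,0.199,-0.0042,-1,255],[-0.016,0.202,-0.0042,-1,255],[0.004,0.203,-0.0042,-1,255],[0.024,0.201,-0.0042,-1,255],[0.044,0.198,-0.0042,-1,255],[0.064,0.192,-0.0042,-1,255],[0.082,0.185,-0.0042,-1,255],[0.101,0.176,-0.0042,-1,255],[0.118,0.165,-0.0042,-1,255],[0.133,0.152,-0.0042,-1,255],[0.148,0.138,-0.0042,-1,255],[0,0,0,0,255]]]'
python3 - <<'E'
from h import *
s=status.observe();t=s['tool_pos'];print(t,s['ft_torque'])
q=s['eef_rot'];y=2*np.arctan2(q[2],q[1])-np.pi/2;print('yaw',y)
hub=np.array([.5672,-.089]);d=t[:2]-hub;print(np.hypot(*d),np.arctan2(d[1],d[0]))
E
```

```text
t: 32.02
tool_pos: [0.528, -0.0421, 0.2737]
eef_rot: [-0.001, 0.943, 0.334, 0.0]
force: [-3.7, 7.6, 6.4]
grip_width: 0.0152
gripper_force: 29.3
[ 0.52801748 -0.04210331  0.27366175] [1.06721702 0.52516604 0.07654923]
yaw -0.8897685796065624
0.06111112159566883 2.2668161634040023
```

```bash
python3 -m pendant '[[[0.161,0.123,-0.0042,-1,255],[0.173,0.106,-0.0042,-1,255],[0.182,0.088,-0.0042,-1,255],[0.19,0.07,-0.0042,-1,255],[0.196,0.05,-0.0042,-1,255],[0.2,0.031,-0.0042,-1,255],[0.202,0.01,-0.0042,-1,255],[0.202,-0.01,-0.0042,-1,255],[0.2,-0.03,-0.0042,-1,255],[0.196,-0.05,-0.0042,-1,255],[0,0,0,0,255]]]'
python3 - <<'E'
from h import *
s=status.observe();t=s['tool_pos'];print(t,s['ft_torque'])
q=s['eef_rot'];y=2*np.arctan2(q[2],q[1])-np.pi/2;print('yaw',y)
hub=np.array([.5672,-.089]);d=t[:2]-hub;print(np.hypot(*d),np.arctan2(d[1],d[0]))
im=vision.grab_frame('top');cv2.imwrite('pics/t8.png',im[:,:,::-1])
E
```

```text
t: 32.93
tool_pos: [0.5866, -0.0307, 0.2724]
eef_rot: [-0.002, 0.987, -0.159, 0.001]
force: [3.7, 8.2, 2.0]
grip_width: 0.0151
gripper_force: 29.6
[ 0.58664458 -0.03066085  0.27242089] [ 1.11582347 -0.38688177 -0.07887063]
yaw -1.8901295383584273
0.06149429293020733 1.2490735829202175
```

```bash
python3 -m pendant '[[[0,0,0,0,140],[0,0,0,0,140],[0,0,0,0,140],[0,0,0,0,140],[0,0,0.4,0,140],[0,0,0.9,0,140],[0,0,0.9,0,140],[0,0,0.9,0,140],[-0.2,-0.65,0.9,0,140],[-0.2,-0.65,0.2,0,140],[-0.25,-0.65,0,0,140],[0,0,0,0,140],[0,0,0,0,140]]]'
python3 - <<'E'
from h import *
import pickle
s=status.observe();print(s['tool_pos'])
c=cal('wrist');im=vision.grab_frame('wrist');cv2.imwrite('pics/w9.png',im[:,:,::-1]);pickle.dump((c,s),open('w9.pkl','wb'))
hub=np.array([.5672,-.089]);arm=-2.112
g=im.astype(np.float32)
for z,rs in((.299,(.059,.062,.065,.068)),(.292,(.073,.076,.079,.082)),(.292,(.03,.036,.042))):
  A=np.deg2rad(np.arange(-180,180,3)); out=[]
  for r in rs:
    P=np.c_[hub[0]+r*np.cos(arm+A),hub[1]+r*np.sin(arm+A),np.full(len(A),z)]
    uv=proj(P,c).astype(np.float32); out.append(cv2.remap(g.mean(2),uv[:,0],uv[:,1],cv2.INTER_LINEAR).ravel())
  out=np.array(out).astype(int)
  print(z)
  for i in range(len(rs)): print(rs[i],' '.join(map(str,out[i])))
E
```

```text
t: 34.07
tool_pos: [0.5651, -0.0914, 0.3983]
eef_rot: [0.0, 0.987, -0.159, 0.0]
force: [-0.8, 0.0, -0.0]
grip_width: 0.0399
gripper_force: 0.0
[ 0.56514885 -0.09142846  0.39826613]
0.299
0.059 124 124 125 128 125 124 123 122 122 123 124 127 124 122 121 121 120 124 27 42 22 22 26 23 125 233 232 231 232 232 235 237 234 230 230 234 234 232 235 232 229 237 234 235 234 236 234 161 26 27 178 238 235 234 236 237 236 237 239 238 234 234 232 193 109 89 234 234 235 236 238 236 238 235 235 236 237 233 235 237 233 233 234 239 236 232 231 235 227 235 228 237 231 234 231 234 235 236 233 235 237 235 235 235 234 238 237 236 237 236 235 236 234 232 232 231 230 233 143 125
0.062 126 129 129 132 130 130 129 128 128 126 123 121 122 126 125 122 119 119 28 21 23 24 19 27 25 233 232 231 231 231 236 236 232 231 230 234 232 231 233 231 232 235 234 238 235 234 235 28 22 26 21 226 233 237 237 237 239 236 233 234 234 236 237 133 124 107 231 238 237 238 236 238 240 239 242 240 240 243 241 242 242 241 242 243 244 245 244 243 240 245 242 246 240 243 243 242 243 244 244 241 242 241 240 238 241 240 238 240 238 237 2
[... 3281 characters left out ...]
 238 234 230 230 233 235 235 234 234 103 75 72 66 64 86 123 116 82 55 53 51 55 88 103 105 93 63 72 120 143 222 245 245 245 243 242 229 216 156 81 67 59 53 51 55 61 51 82 115 127 191 223 241 239 225 194 83 59 58 62 66 76 85 90 90 88 84 74 73
0.042 60 207 179 170 136 184 123 122 125 128 122 125 125 121 124 123 125 126 122 125 125 116 117 123 124 120 114 122 127 126 121 122 126 124 126 107 102 234 235 235 235 234 231 237 237 234 239 233 230 235 235 235 237 237 235 235 234 235 234 234 106 69 67 64 81 173 204 147 55 53 54 50 53 52 50 96 130 129 128 126 127 125 126 131 135 137 244 247 246 245 246 245 245 246 246 244 243 245 243 240 242 206 217 238 239 221 170 53 59 65 57 73 93 99 85 89 89 84 72 64
```

```bash
python3 -m pendant '[[[0.24,0.68,0,0,140],[0.24,0.68,0,0,140],[0.24,0.66,-0.2,0,140],[0,0,-0.9,0,140],[0,0,-0.9,0,140],[0,0,-0.9,0,140],[0,0,-0.6,0,140],[0,0,-0.5,0,140],[0,0,-0.2,0,140],[0,0,0,0,140],[0,0,0,0,255],[0,0,0,0,255],[0,0,0,0,255],[0,0,0,0,255],[0,0,0,0,255],[0,0,0,0,255]]]'
python3 - <<'E'
from h import *
s=status.observe();t=s['tool_pos'];hub=np.array([.5672,-.089]);d=t[:2]-hub;print(t,np.hypot(*d),np.arctan2(d[1],d[0]),s['force'],s['grip_width'])
E
python3 -m pendant '[[[0.163,-0.062,-0.004,-0.85,255],[0.157,-0.076,-0.004,-0.85,255],[0,0,0,0,255],[0,0,0,0,255]]]'
python3 - <<'E'
from h import *
s=status.observe();t=s['tool_pos'];hub=np.array([.5672,-.089]);d=t[:2]-hub;print(t,np.hypot(*d),np.arctan2(d[1],d[0]),s['force'],s['grip_width'])
E
```

```text
t: 35.45
tool_pos: [0.5875, -0.0308, 0.2727]
eef_rot: [0.001, 0.987, -0.159, 0.001]
force: [-0.7, -3.3, 4.9]
grip_width: 0.0151
gripper_force: 28.8
[ 0.58746965 -0.03077841  0.27271583] 0.061649106721161064 1.2357735999030253 [-0.71321464 -3.34341667  4.92244297] 0.01509729166201611
t: 35.78
tool_pos: [0.5973, -0.0351, 0.2725]
eef_rot: [0.0, 0.97, -0.242, 0.001]
force: [-0.1, -4.5, 4.6]
grip_width: 0.0156
gripper_force: 28.8
[ 0.59725945 -0.03513027  0.27247137] 0.06168888729030389 1.0618298133524822 [-0.14373319 -4.46774379  4.64409938] 0.015571282956414674
```

```bash
python3 -m pendant '[[[0,0,0,0,140],[0,0,0,0,140],[0,0,0,0,140],[0,0,0,0,140],[0,0,0.4,0,140],[0,0,0.9,0,140],[0,0,0.9,0,140],[0,0,0.9,0,0],[-0.33,-0.6,0.9,0,0],[-0.33,-0.6,0.2,0,0],[-0.34,-0.6,0,0,0],[0,0,0,0,0],[0,0,0,0,0]]]'
cat > m.py <<'E'
from h import *
import pickle,sys
s=status.observe();print(s['tool_pos'],s['t'],s['grip_width'])
c=cal('wrist');im=vision.grab_frame('wrist');cv2.imwrite(f'pics/{sys.argv[1]}.png',im[:,:,::-1]);pickle.dump((c,s,im),open(sys.argv[1]+'.pkl','wb'))
hub=np.array([.5672,-.089]);arm=-2.112;g=im.astype(np.float32).mean(2)
def prof(z,r,A):
    P=np.c_[hub[0]+r*np.cos(arm+A),hub[1]+r*np.sin(arm+A),np.full(len(A),z)];uv=proj(P,c).astype(np.float32)
    return cv2.remap(g,uv[:,0],uv[:,1],cv2.INTER_LINEAR).ravel().astype(int)
print('rim, deg -30..30 step 2')
A=np.deg2rad(np.arange(-30,31,2))
for r in(.056,.06,.064,.068): print(r,*prof(.298,r,A))
print('rib: lateral mm -24..24 step 2, at dist from hub')
for d in(.095,.105,.115,.125):
    l=np.arange(-24,25,2)/1000.;u=np.array([np.cos(arm),np.sin(arm)]);n=np.array([-u[1],u[0]])
    P=np.c_[hub+d*u+l[:,None]*n,np.full(len(l),.249)];uv=proj(P,c).astype(np.float32);print(d,*cv2.remap(g,uv[:,0],uv[:,1],cv2.INTER_LINEAR).ravel().astype(int))
print('radial profile z=.290, r 48..78 step 2, each 30deg')
for a in range(-180,180,30):
    r=np.arange(48,79,2)/1000.;P=np.c_[hub[0]+r*np.cos(arm+np.deg2rad(a)),hub[1]+r*np.sin(arm+np.deg2rad(a)),np.full(len(r),.29)];uv=proj(P,c).astype(np.float32);print(a,*cv2.remap(g,uv[:,0],uv[:,1],cv2.INTER_LINEAR).ravel().astype(int))
E
python3 m.py w10
```

```text
t: 36.87
tool_pos: [0.5664, -0.0886, 0.398]
eef_rot: [-0.0, 0.97, -0.242, 0.0]
force: [0.6, 0.3, -0.4]
grip_width: 0.0775
gripper_force: 0.0
[ 0.56641209 -0.08857218  0.39799374] 36.8667 0.07752669970676077
rim, deg -30..30 step 2
0.056 215 211 214 212 212 213 212 211 205 204 208 208 209 209 207 108 104 102 123 204 203 202 201 200 196 198 202 200 199 198 196
0.06 237 237 237 237 236 238 238 238 235 233 233 233 234 233 234 110 114 104 216 235 235 233 234 235 237 238 239 238 237 239 239
0.064 236 238 239 238 234 233 234 235 237 236 237 237 236 217 107 110 108 107 101 171 238 238 239 238 239 239 234 237 236 239 241
0.068 61 66 86 111 127 106 103 103 114 140 172 166 147 102 106 116 112 112 101 103 76 210 225 228 226 223 226 229 230 230 230
rib: lateral mm -24..24 step 2, at dist from hub
0.095 28 29 25 26 29 40 103 105 105 101 104 103 189 209 175 109 105 105 105 103 106 100 65 38 24
0.105 26 28 29 29 28 35 108 104 104 105 104 103 192 209 185 105 105 104 104 105 106 100 67 41 28
0.115 28 29 25 26 27 30 101 105 103 103 106 105 176 210 188 108 106 105 106 105 105 101 71 47 27
0.125 26 32 27
[... 211 characters left out ...]
23 123 120 120 125 127 124 122 119 40 11 14 9
-120 217 125 123 124 125 128 222 239 234 234 234 207 75 26 28 29
-90 125 71 145 234 180 173 227 238 230 230 230 215 106 25 24 27
-60 235 233 230 234 147 129 131 130 125 124 167 220 73 29 25 28
-30 237 236 237 237 209 206 224 237 237 236 237 220 37 28 26 28
0 103 102 102 101 101 104 103 108 106 106 113 114 112 116 117 114
30 52 55 56 126 195 209 237 240 239 240 229 228 242 241 241 173
60 131 131 133 206 203 226 242 246 247 241 230 226 247 135 117 195
90 246 140 138 164 213 229 243 244 245 242 227 200 247 247 247 246
120 242 241 241 241 222 228 239 239 239 236 219 203 231 240 240 239
150 110 109 96 96 225 227 235 236 238 235 216 196 129 131 236 234
```

```bash
python3 -m pendant '[[[-0.9,0,0,0,0],[-0.9,0,0,0,0],[-0.9,0,0,0,0],[-0.9,0,0,0,0],[-0.9,0,0,0,0],[-0.9,0,0,0,0],[0,0,0,0,0]]]'
python3 - <<'E'
from h import *
c=cal('top');ims=np.mean([vision.grab_frame('top').astype(np.float32) for _ in range(4)],0);g=ims.mean(2)
np.save('t11.npy',ims)
print('pivot,keeperknobtop,hub px',proj([[.6392,.0308,.255],[.4874,-.2217,.292],[.5672,-.089,.298]],c).round(2))
hub0=np.array([.5672,-.089])
def samp(P):
    uv=proj(P,c).astype(np.float32);return cv2.remap(g,uv[:,0],uv[:,1],cv2.INTER_CUBIC).ravel()
# knob, pivot centroid patches
def pr(h,arm,z,r,A): return samp(np.c_[h[0]+r*np.cos(arm+A),h[1]+r*np.sin(arm+A),np.full(len(A),z)])
A=np.deg2rad(np.arange(-30,31,2))
for r in(.056,.06,.064,.068): print(r,*pr(hub0,-2.112,.298,r,A).astype(int))
u=np.array([np.cos(-2.112),np.sin(-2.112)]);n=np.array([-u[1],u[0]]);l=np.arange(-24,25,2)/1000.
for d in(.095,.105,.115,.155): print('arm',d,*samp(np.c_[hub0+d*u+l[:,None]*n,np.full(len(l),.292 if d>.12 else .249)]).astype(int))
print('pivotcap',*samp(np.c_[hub0-.14*u+l[:,None]*n,np.full(len(l),.255)]).astype(int))
r=np.arange(46,83,2)/1000.
for a in range(-180,180,30):
    v=np.array([np.cos(-2.112+np.deg2rad(a)),np.sin(-2.112+np.deg2rad(a))]);print(a,*samp(np.c_[hub0+r[:,None]*v,np.full(len(r),.29)]).astype(int))
E
```

```text
t: 37.5
tool_pos: [0.4021, -0.0869, 0.3976]
eef_rot: [0.0, 0.97, -0.241, -0.0]
force: [0.8, -0.2, -0.2]
grip_width: 0.0884
gripper_force: 0.0
pivot,keeperknobtop,hub px [[278.61 191.43]
 [368.84 243.45]
 [321.34 215.  ]]
0.056 194 197 193 199 195 199 198 200 197 197 196 195 196 197 190 159 122 115 150 182 195 190 183 185 186 187 187 184 182 184 180
0.06 225 228 224 226 228 226 226 225 224 224 222 225 224 226 214 154 110 128 182 213 224 220 223 225 224 223 221 219 218 221 218
0.064 218 214 216 219 217 217 216 217 219 220 222 219 220 184 139 115 116 117 128 146 202 221 219 220 221 221 218 215 216 217 218
0.068 206 206 194 207 207 201 169 162 193 181 173 178 170 115 110 127 136 124 120 105 144 206 209 214 208 203 206 207 207 209 209
arm 0.095 171 141 122 118 104 100 111 113 112 111 111 117 155 186 170 131 112 109 111 111 113 103 76 52 72
arm 0.105 62 75 65 58 59 86 109 113 113 112 106 108 152 193 180 144 119 110 111 114 110 89 58 51 73
arm 0.115 30 30 29 27 43 89 114 112 113 112 110 117 148 188 183 150 116 111 111 112 111 92 66 54 74
arm 0.155 107 112 116 110 80 51 47 48 57 97 163 189 1
[... 402 characters left out ...]
1 211 197 203 218 221 218 206 179 155 117 109 133 179 206 211 208
-60 131 139 143 160 182 202 222 228 222 217 201 196 208 220 224 222 221 219 217
-30 138 157 203 220 191 189 212 223 224 218 204 199 209 221 222 221 219 217 217
0 147 120 124 153 146 155 190 187 173 142 108 119 119 117 116 112 110 117 139
30 222 221 222 221 207 185 184 204 225 223 215 210 211 218 223 220 220 220 219
60 217 217 218 219 217 199 188 209 227 224 219 206 198 206 213 214 214 215 215
90 125 167 206 215 211 198 191 205 218 223 223 211 200 204 210 210 209 207 208
120 216 217 218 216 213 205 205 213 219 225 222 205 188 188 204 208 208 207 206
150 156 140 132 126 146 183 201 216 221 225 218 202 163 141 176 210 209 210 209
```

```bash
python3 -c "
from cell import r; print(r.close_job())"
```

```text
the job is handed in; nothing more can be done
None
```

I handed the job in at about 38 s of the 72 s limit: the drum is in the chamber, the arm is swung over and pinned, and the wheel is wound down with its pointer within about 1° of the arm by my camera measurements. I had no clear view of the drum once the lid was over it.

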